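Show a spice jar's base to the label camera

TASK

Slide the label camera along its rail, away from you, until it is fully home against the green stop. Then take the green-capped spice jar out of the caddy and hold it up in front of the lens with its underside facing the lens squarely, centred, about 12 cm away, so that the stamp under the jar can be read. Do not touch the camera or its rail with the jar, leave the salt shaker and the sugar jar standing in the caddy, and finish still holding the jar steady in the air.

Things in the scene. Friction and masses are not known exactly. Their poses are not given: they have to be found in the camera images.
- camera_rail: fixed black base plate, 180 x 80 x 10 mm, with an aluminium rail along its x axis, on the left of the work; a green stop block stands at its +x end (away from the robot), a grey one at its -x end. Origin: centre of the plate's underside; x along the rail, z up. Its yaw varies.
- camera_slide (a joint): travel of the camera carriage along the rail's +x, in m: 0 at the grey end, 0.090 hard against the green stop. It starts between 0 and 0.04, slides stiffly (about 2 N of friction) and stays where it is left. The carriage carries the camera and the orange knob.
- slide_knob (a point): centre of the orange cylindrical knob that stands upright on the carriage on a thin steel post: 24 mm across, 34 mm tall, its middle 115 mm above the counter and top at 132 mm; on the side of the carriage away from the lens, higher than the camera head (whose top is at 86 mm). Take it from above, or push it, to slide the camera.
- lens (a point): point at the centre of the lens of the label camera: a small black head, 46 x 36 x 36 mm, with a round lens in a white ring, on the carriage. The point is on the lens's front face, 78 mm above the counter. Its z axis is the line of sight, out of the lens: towards the rail's -y side (the robot's right) and 50 degrees up from level. Its x axis is parallel to the rail's x.
- spice_jar: round spice jar with a green cap, 46 mm across, 106 mm tall, 0.11 kg (mass varies), the only green-capped jar. Origin: centre of its underside; z runs up the jar to the cap. It stands loosely in one of the caddy's three pockets, with its cap well clear of the walls.
- jar_cap (a point): centre of the top of the spice jar's green cap, 106 mm above its underside along the jar's z
- caddy: fixed wooden caddy, 86 x 246 x 42 mm outside, walls and floor 5 mm, three pockets of about 76 x 75 mm in a row along its y axis, 81 mm apart, the middle one at its centre. Origin: centre of its underside; yaw varies.
- salt_shaker: salt shaker with a grey top, 44 mm across, 90 mm tall, in another pocket of the caddy; leave it there. Origin: centre of its underside, z up.
- sugar_jar: glass sugar jar with a dark brown lid, 67 mm across, 110 mm tall, in the remaining pocket; leave it there. Origin: centre of its underside, z up.
Things that resemble listed ones, but are neither listed nor needed, are in the scene too. Leave any orange look-alike of the sugar_jar alone.

How it is judged:
By the outcome, as a careful person would: the job done as asked, in the order asked, and still so for the second after the job is handed in, while the arm keeps its last pose, push and grip.
It also fails if it takes over 58 s, if anything falls off the work surface, if the arm or the gripper's body presses on something with over 40 N, if the wrist force passes 120 N, or if a joint passes its speed limit or range.

ROBOT

A 6-joint arm with a two-finger parallel gripper is mounted at the origin on a cart in front of the work surface, level with it; the furniture and walls round the work are solid. World frame = base frame: x ahead of the robot, y to its left, z up, the work surface at z = 0. Lengths are in m, angles in degrees, forces in N, time in s.
With the tool pointing down it reaches from about 0.375 to 0.9 m from the base axis. Payload 3.1 kg.
Tool frame: the origin (TCP) lies midway between the tips of the shut fingers; the grasp point (between the pads) lies r.grip_depth behind it (r.grip_depth is the distance from the TCP to the grasp point, in m); z points along the fingers, y is the line along which they close (so a half turn about z gives the same grasp; the last joint's range is limited). The gripper opens to 87 mm and grips with 3 to 60 N. Pads are 19 mm wide; open, the fingers measure 117 mm over their backs; the gripper's body (75 mm by 190 mm) begins 51 mm behind the grasp point.
Start: joints at [55.033, 30.224, 82.088, -0, 67.689, -10.227], TCP at [0.262, 0.568, 0.223] pointing down, gripper open.
Joint ranges: [-176.69, 176.69], [-43.24, 126.21], [12.49, 139.97], [-82, 262], [0, 151.66], [-163.58, 163.58]. Speed limits (degrees/s): [159.86, 159.86, 180, 180, 180, 180].

INTERFACE

Orientations are given as a 3x3 rotation matrix whose columns are the frame's x, y, z axes.
In Python, from workcell import r gives the robot as it stands. The module is installed in compiled form; this text tells all that it offers.
- The arm moves only by the shell command python3 -m pendant 'ROWS' [FORCE]. ROWS is JSON, one flat list of numbers, 7 for each row, row after row: the turn, a rotation vector about the tool's x, y, z in units of 5 degrees (1.0 is 5 degrees), then the shift along the tool's x, y, z in units of 25 mm (1.0 is 25 mm), then the finger opening in mm, from 0 to 87. A call has 1 to 20 rows; each row shifts and turns the commanded pose from where the row before left it, along the tool's axes as they then stand; what a row does not reach is not made up. A row lasts 1/8 s, in which the tool goes at most 62.5 mm and 10.7 degrees, less where a joint would pass 70% of its speed; a pose out of reach is approached as far as the arm can. A call is refused whole if a number of a shift passes 1 or a number of a turn 1, either way. A call with a gripper value outside its range is refused whole. The fingers move at their own pace and stop on an object; FORCE is the grip in N (left out, the last holds). Time passes only in rows, so rows that do not move let the fingers close. It gives the time, the measured TCP pose, the force, the opening and the grip force at its end, in the units of the state.
- r.get_obs(): the state, without advancing time (a new reading comes with each control period).
- r.capture(name): name is "scene" or "top"; returns (picture, depth): 420x560x3 uint8, blue, green, red; 420x560 float32, m along the optical axis (not along the pixel's ray), 0 where there is no reading.
- r.calibration(name): a dict with "vfov" (degrees; the focal length in pixels is half the picture's height over the tangent of half this angle, whatever the lens; pixels are square), "cx", "cy" (the principal point, pixels), "pose" (4x4, takes a point from camera to world coordinates). Camera axes: x right, y down, z forward; pixel columns grow to the right and rows downward; lengths in m; the calibration is good to about 2 mm. A picture is of the moment at which its call begins. calibration takes no time and is no camera call.
- r.hand_in(): hands the job in; it is judged then, once.
The state is a dict: "t": time; "joints": joint angles; "joint_velocities": joint speeds; "effort": joint torques, N m; "position": TCP position; "tcp_rot": TCP orientation; "contact_force": force on the tool from outside, world axes, zero at the start; "moment": the same for the moment, N m; "finger_gap": opening from 0.0 (shut) to 1.0 (fully open); "finger_force": force on a finger pad.
Only numpy, scipy, OpenCV 4.12 (cv2) and the standard library are available. Lean on these libraries where they do the work, as an engineer would, in place of code of your own. Each camera call takes 0.05 s, during which the arm holds its last target. There are 200 camera calls.

## Working session

There is one attempt and no reset: what is moved stays moved. The work goes in short steps, Python scripts to look and compute and a shell command to move; the robot and the scene stay as the last step left them, time stands still between calls to the robot, and variables do not carry over. Pictures are saved under pics/ and viewed, at most 10 in all, crops included, and the job is handed in when it is done.

```bash
mkdir -p pics; cat > h.py <<'E'
import numpy as np, cv2
from workcell import r
def cap(n,tag):
    im,d=r.capture(n); cv2.imwrite(f'pics/{tag}.png',im); np.save(f'pics/{tag}.npy',d); return im,d
def pt(n,u,v,z):
    c=r.calibration(n); f=210/np.tan(np.radians(c['vfov'])/2)
    p=np.array([(u-c['cx'])/f*z,(v-c['cy'])/f*z,z,1]); return (np.array(c['pose'])@p)[:3]
def cloud(n,d):
    c=r.calibration(n); f=210/np.tan(np.radians(c['vfov'])/2)
    v,u=np.mgrid[:420,:560]; P=np.stack([(u-c['cx'])/f*d,(v-c['cy'])/f*d,d,np.ones_like(d)],-1)
    return (P@np.array(c['pose']).T)[...,:3]
E
python3 - <<'E'
from h import *
a,_=cap('scene','s0'); b,_=cap('top','t0')
for n in('scene','top'): print(r.calibration(n))
print(r.grip_depth, r.get_obs())
E
```

```text
{'vfov': 51.75871239721711, 'cx': 275.9754254380808, 'cy': 205.34299202017417, 'pose': array([[ 0.90679167, -0.23212128,  0.35192126,  0.13447689],
       [-0.42154607, -0.50967471,  0.75002039, -0.74793494],
       [ 0.00526968, -0.82846328, -0.5600186 ,  0.69063619],
       [ 0.        ,  0.        ,  0.        ,  1.        ]])}
{'vfov': 49.398904444196695, 'cx': 284.59023024524356, 'cy': 214.60758922849007, 'pose': array([[-0.02975856, -0.97616797,  0.21496634,  0.32707174],
       [-0.99955216,  0.02838509, -0.00947413,  0.03740211],
       [ 0.0031465 , -0.215152  , -0.9765755 ,  1.05476278],
       [ 0.        ,  0.        ,  0.        ,  1.        ]])}
0.0187 {'t': 0.1, 'joints': array([ 5.50312512e+01,  3.02740938e+01,  8.21498969e+01, -3.46678015e-04,
        6.76913153e+01, -1.02251823e+01]), 'joint_velocities': array([ 0.10685827, -0.07142571, -0.21372517, -0.0175534 ,  0.0561451 ,
       -0.0345213 ]), 'effort': array([ 6.28204202e-05, -4.40986633e+01, -1.77150357e+01,  6.35298388e-02,
        5.34598588e-02, -6.68914140e-05]), 'position': array([0.26115773, 0.56707571, 0.22165991]), 'tcp_rot': array([[-9.08190939e-01,  4.18554535e-01, -1.14881865e-03],
       [ 4.18555964e-01,  9.08189504e-01, -1.65235625e-03],
       [ 3.51743836e-04, -1.98149987e-03, -9.99997975e-01]]), 'contact_force': array([-1.29428715,  0.05381653,  0.15467843]), 'moment': array([-0.00274313, -0.04248707, -0.03988354]), 'finger_force': 0.0, 'finger_gap': 0.998770486666962}
```

View pics/s0.png

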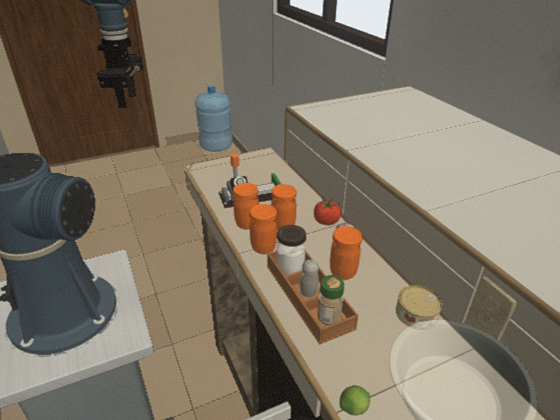

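View pics/t0.png

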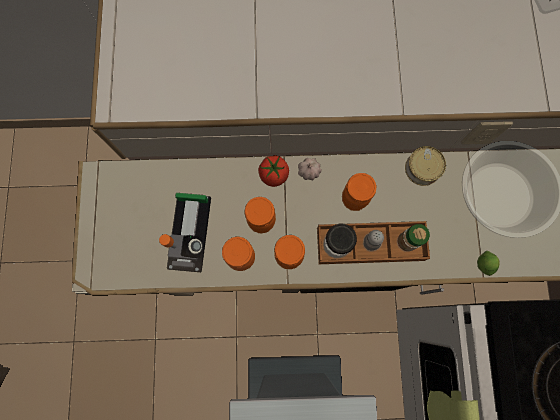

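The scene view shows the rail at the far left end of the counter and the jar in the caddy's nearest (right) pocket. In the top view the knob is at about (165,240), the lens at (195,245), the green stop at (192,197) and the green cap at (417,235). Orange look-alike jars stand at (238,252), (260,213), (289,250) and (360,190). Next I'll measure these points.

```bash
python3 - <<'E'
from h import *
im=cv2.imread('pics/t0.png'); d=np.load('pics/t0.npy'); P=cloud('top',d)
hsv=cv2.cvtColor(im,cv2.COLOR_BGR2HSV)
def blob(name,m):
    n,l,s,c=cv2.connectedComponentsWithStats(m.astype(np.uint8))
    for i in range(1,n):
        if s[i,4]>25:
            q=P[l==i]; print(name,c[i].round(1),s[i],'med',np.median(q,0).round(3),'max',np.percentile(q,97,axis=0).round(3),'min',np.percentile(q,3,axis=0).round(3))
H,S,V=hsv[...,0],hsv[...,1],hsv[...,2]
blob('orange',(H<14)&(S>200)&(V>120)); blob('green',(H>40)&(H<85)&(S>110)&(V>30))
Z=P[...,2]; 
blob('tall>100',(Z>.1)&(Z<.14)&(P[...,0]<.75))
a=im[180:280,150:240]; b=im[210:275,310:440]
A=cv2.resize(a,None,fx=5,fy=5,interpolation=2);B=cv2.resize(b,None,fx=2.6,fy=2.6,interpolation=2)
C=np.zeros((500,800,3),np.uint8);C[:500,:450]=A;C[:B.shape[0],455:455+B.shape[1]]=B[:,:345];cv2.imwrite('pics/c0.png',C)
for y in (0.1,-.2,.4): # back profile
    m=(abs(P[...,1]-y)<.01)&(d>0); q=P[m]
    for x in np.arange(.35,1.3,.05):
        k=q[abs(q[:,0]-x)<.01]; print(round(x,2),k[:,2].max().round(2) if len(k) else None,end='; ')
    print()
E
```

```text
orange [273.1 158.5] [268 156  10   7  34] med [0.682 0.05  0.051] max [0.689 0.06  0.055] min [0.673 0.041 0.047]
orange [283.4 162. ] [280 157   8  11  32] med [0.674 0.026 0.047] max [0.684 0.035 0.052] min [0.663 0.019 0.041]
orange [265.4 163.1] [262 159   8   8  30] med [0.67  0.069 0.053] max [0.681 0.076 0.056] min [0.662 0.062 0.049]
orange [265.3 171.3] [263 169   6   6  26] med [0.651 0.069 0.054] max [0.656 0.074 0.058] min [0.644 0.063 0.051]
orange [281.7 173.9] [276 168  12  13  46] med [0.644 0.033 0.049] max [0.657 0.043 0.054] min [0.633 0.019 0.044]
orange [272.1 175.5] [268 173   8   7  32] med [0.64  0.052 0.054] max [0.646 0.063 0.127] min [0.61  0.046 0.049]
orange [361.3 186.7] [346 174  30  27 621] med [ 0.592 -0.138  0.11 ] max [ 0.618 -0.111  0.114] min [ 0.566 -0.165  0.107]
orange [259.4 211. ] [245 197  30  29 660] med [0.544 0.082 0.11 ] max [0.571 0.108 0.114] min [0.518 0.054 0.106]
orange [165.1 238.9] [160 235  13  10  77] med [0.487 0.276 0.132] max [0.494 0.285 0.136] min [0.477 0.265 0.111]
orange [289.4 249.5] [275 235  30  30 688] med [0.46  0.
[... 1648 characters left out ...]
9 251.6] [222 237  31  31 751] med [0.459 0.13  0.11 ] max [0.487 0.157 0.114] min [0.431 0.102 0.105]
0.35 -0.88; 0.4 0.0; 0.45 0.11; 0.5 0.0; 0.55 0.11; 0.6 0.01; 0.65 0.0; 0.7 0.19; 0.75 0.19; 0.8 0.19; 0.85 0.19; 0.9 0.19; 0.95 0.19; 1.0 0.19; 1.05 None; 1.1 None; 1.15 None; 1.2 None; 1.25 None; 
0.35 -0.87; 0.4 0.01; 0.45 0.05; 0.5 0.04; 0.55 0.0; 0.6 0.01; 0.65 0.01; 0.7 0.19; 0.75 0.19; 0.8 0.19; 0.85 0.19; 0.9 0.19; 0.95 0.19; 1.0 0.18; 1.05 None; 1.1 None; 1.15 None; 1.2 None; 1.25 None; 
0.35 -0.88; 0.4 0.01; 0.45 0.01; 0.5 0.0; 0.55 0.01; 0.6 0.0; 0.65 0.0; 0.7 0.18; 0.75 0.19; 0.8 0.19; 0.85 0.19; 0.9 0.19; 0.95 0.19; 1.0 0.19; 1.05 None; 1.1 None; 1.15 None; 1.2 None; 1.25 None;
```

View pics/c0.png

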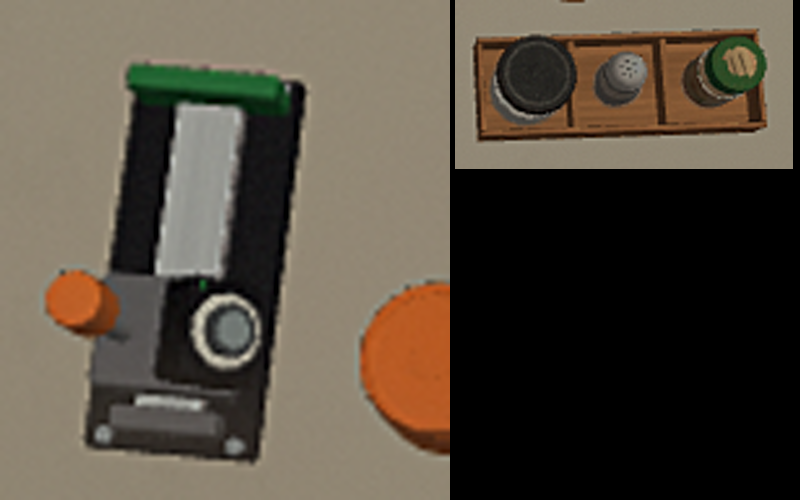

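The crop shows the carriage near the grey end. The knob's top is at crop (76,302), which is image (165,240). The plate's right edge runs from crop (303,85) to (255,460). The measured heights agree with those given: knob 0.132, cap 0.111 and sugar jar 0.115. Next come the rail yaw and the moves to the knob.

```bash
cat >> h.py <<'E'
def ray(n,u,v,z):
    c=np.array(r.calibration(n)['pose']); a=pt(n,u,v,1.)-c[:3,3]; return c[:3,3]+a*(z-c[2,3])/a[2]
def crop(x,y): return 150+x/5-.4,180+y/5-.4
from scipy.spatial.transform import Rotation as Ro
def to(p,R):
    o=r.get_obs(); T=np.array(o['tcp_rot']); p=np.array(p)
    print('t',o['t'],'pos',o['position'].round(4),'F',o['contact_force'].round(1),'gap',round(o['finger_gap']*87,1))
    print('shift(units, cur tool)',(T.T@(p-o['position'])/.025).round(2),'shift after turn',(R.T@(p-o['position'])/.025).round(2),'turn',(Ro.from_matrix(T.T@R).as_rotvec(degrees=True)/5).round(2))
def down(yaw): # tool y at yaw, z down
    a=np.radians(yaw); y=np.array([np.cos(a),np.sin(a),0]); z=np.array([0,0,-1.]); return np.stack([np.cross(y,z),y,z],1)
E
python3 - <<'E'
from h import *
q={k:ray('top',*crop(*v),.01) for k,v in dict(TR=(303,85),BR=(255,460),BL=(88,445)).items()}
for k in q: print(k,q[k].round(4))
e=q['TR']-q['BR']; print(np.hypot(*e[:2]),np.degrees(np.arctan2(e[1],e[0])))
f=q['BL']-q['BR']; print(np.hypot(*f[:2]),np.degrees(np.arctan2(f[1],f[0]))-90)
s=ray('top',*crop(131,70),.045),ray('top',*crop(288,82),.045); print('stop',s,np.degrees(np.arctan2(*(s[0]-s[1])[1::-1]))-90)
print('knob',ray('top',165.2,240.2,.132),'lens',ray('top',*crop(229,329),.078))
to([.484,.274,.2],down(-6))
E
```

```text
TR [0.6057 0.2016 0.01  ]
BR [0.4297 0.2226 0.01  ]
BL [0.4387 0.2988 0.01  ]
0.17727182212927167 -6.780345862037522
0.0767390485834863 -6.788685820677443
stop (array([0.60572569, 0.27473585, 0.045     ]), array([0.59797779, 0.20298607, 0.045     ])) -6.1632045592450595
knob [0.48377714 0.27380119 0.132     ] lens [0.47968377 0.22227001 0.078     ]
t 0.1 pos [0.2612 0.5671 0.2217] F [-1.3  0.1  0.2] gap 86.9
shift(units, cur tool) [-13.    -6.91   0.88] shift after turn [-10.73  10.09   0.87] turn [-2.000e-02  1.000e-02  1.425e+01]
```

```bash
python3 -m pendant '[0,0,0,-1,-0.53,0,87, 0,0,0,-1,-0.53,0,87, 0,0,0,-1,-0.53,0,87, 0,0,0,-1,-0.53,0,87, 0,0,0,-1,-0.53,0,87, 0,0,0,-1,-0.53,0,87, 0,0,0,-1,-0.53,0,87, 0,0,0,-1,-0.53,0,87, 0,0,0,-1,-0.53,0,87, 0,0,0,-1,-0.53,0,87, 0,0,0,-1,-0.53,0,87, 0,0,0,-1,-0.53,0,87, 0,0,0,-1,-0.53,0,87]' 20
python3 -m pendant '[0,0,1,0,0,0,87, 0,0,1,0,0,0,87, 0,0,1,0,0,0,87, 0,0,1,0,0,0,87, 0,0,1,0,0,0,87, 0,0,1,0,0,0,87, 0,0,1,0,0,0,87, 0,0,1,0,0,0,87, 0,0,1,0,0,0,87, 0,0,1,0,0,0,87, 0,0,1,0,0,0,87, 0,0,1,0,0,0,87, 0,0,1,0,0,0,87, 0,0,1,0,0,0,87, 0,0,0.4,0,0,0,87, 0,0,0,0,0,0,87]'
python3 -c "
from h import *
to([.484,.274,.098],down(-6.7)); print(r.get_obs()['joints'])"
```

```text
t: 1.72
position: [0.4848, 0.2743, 0.2222]
tcp_rot: [[-0.908, 0.419, -0.001], [0.419, 0.908, -0.0], [0.001, -0.001, -1.0]]
contact_force: [-0.5, -0.1, 0.6]
finger_gap: 0.998
finger_force: 0.0
t: 3.72
position: [0.4844, 0.2751, 0.2223]
tcp_rot: [[0.117, 0.993, -0.0], [0.993, -0.117, -0.0], [-0.0, -0.0, -1.0]]
contact_force: [-0.0, -0.0, -0.7]
finger_gap: 0.997
finger_force: 0.0
t 3.725 pos [0.4844 0.2751 0.2223] F [-0.  -0.  -0.7] gap 86.8
shift(units, cur tool) [-0.04 -0.01  4.97] shift after turn [-0.05 -0.01  4.97] turn [-0.01  0.    0.  ]
[ 1.80980528e+01  2.50157615e+01  9.19349343e+01 -1.96294274e-03
  6.30784579e+01  2.47954829e+01]
```

```bash
python3 -m pendant '[0,0,0,0,0,0.99,87, 0,0,0,0,0,0.99,87, 0,0,0,0,0,0.99,87, 0,0,0,0,0,0.99,87, 0,0,0,0,0,0.99,87, 0,0,0,0,0,0,87, 0,0,0,0,0,0,15, 0,0,0,0,0,0,15, 0,0,0,0,0,0,15, 0,0,0,0,0,0,15, 0,0,0,0,0,0,15, 0,0,0,0,0,0,15, 0,0,0,0,0,0,15, 0,0,0,0,0,0,15]' 15
```

```text
t: 5.48
position: [0.4851, 0.2751, 0.0988]
tcp_rot: [[0.117, 0.993, 0.001], [0.993, -0.117, 0.0], [0.0, 0.001, -1.0]]
contact_force: [1.0, -0.2, -0.8]
finger_gap: 0.272
finger_force: 15.0
```

```bash
python3 -m pendant '[0,0,0,0,0.3,0,15, 0,0,0,0,0.3,0,15, 0,0,0,0,0.3,0,15, 0,0,0,0,0.3,0,15, 0,0,0,0,0.3,0,15, 0,0,0,0,0.3,0,15, 0,0,0,0,0.3,0,15, 0,0,0,0,0.3,0,15, 0,0,0,0,0.3,0,15, 0,0,0,0,0.3,0,15, 0,0,0,0,0,0,15, 0,0,0,0,0,0,15]'
for i in 1 2; do :; done; python3 -m pendant '[0,0,0,0,0.1,0,15, 0,0,0,0,0.1,0,15, 0,0,0,0,0,0,15]'
```

```text
t: 6.98
position: [0.5605, 0.2661, 0.0988]
tcp_rot: [[0.117, 0.993, 0.003], [0.993, -0.117, -0.0], [0.0, 0.003, -1.0]]
contact_force: [1.6, -1.9, -1.1]
finger_gap: 0.272
finger_force: 15.0
t: 7.35
position: [0.5637, 0.2657, 0.0988]
tcp_rot: [[0.117, 0.993, -0.001], [0.993, -0.117, -0.0], [-0.0, -0.001, -1.0]]
contact_force: [-3.1, -1.7, 2.2]
finger_gap: 0.272
finger_force: 15.0
```

```bash
python3 -m pendant '[0,0,0,0,0.1,0,15, 0,0,0,0,0.1,0,15, 0,0,0,0,0,0,15]'; python3 -m pendant '[0,0,0,0,0.1,0,15, 0,0,0,0,0.1,0,15, 0,0,0,0,0,0,15]'
```

```text
t: 7.72
position: [0.5695, 0.265, 0.0988]
tcp_rot: [[0.117, 0.993, 0.001], [0.993, -0.117, -0.0], [-0.0, 0.001, -1.0]]
contact_force: [-1.5, -2.0, 1.5]
finger_gap: 0.27
finger_force: 15.0
t: 8.1
position: [0.5708, 0.2649, 0.0987]
tcp_rot: [[0.117, 0.993, -0.007], [0.993, -0.117, -0.0], [-0.001, -0.007, -1.0]]
contact_force: [-7.5, -0.3, 7.4]
finger_gap: 0.267
finger_force: 15.0
```

```bash
python3 -m pendant '[0,0,0,0,0.1,0,15, 0,0,0,0,0.1,0,15, 0,0,0,0,0,0,15]'
```

```text
t: 8.48
position: [0.5708, 0.2648, 0.0985]
tcp_rot: [[0.118, 0.993, -0.017], [0.993, -0.118, -0.0], [-0.002, -0.017, -1.0]]
contact_force: [-15.3, 1.5, 12.6]
finger_gap: 0.264
finger_force: 14.9
```

```bash
python3 -m pendant '[0,0,0,0,0,0,87, 0,0,0,0,0,0,87, 0,0,0,0,0,0,87, 0,0,0,0,0,0,87, 0,0,0,0,0,-1,87, 0,0,0,0,0,-1,87, 0,0,0,0,0,-1,87, 0,0,0,0,0,-1,87, 0,0,0,0,0,-1,87, 0,0,0,0,0,-0.5,87]'
python3 - <<'E'
from h import *
for i in range(1):
    im,d=cap('top','t1')
P=cloud('top',d)
hsv=cv2.cvtColor(im,cv2.COLOR_BGR2HSV);H,S,V=cv2.split(hsv)
to([.484,-.25,.24],down(0))
a=cv2.resize(im[170:280,140:260],None,fx=4,fy=4,interpolation=2);b=cv2.resize(im[205:275,360:440],None,fx=4,fy=4,interpolation=2)
C=np.zeros((440,800,3),np.uint8);C[:,:480]=a;C[:280,480:]=b;cv2.imwrite('pics/c1.png',C)
E
```

```text
t: 9.72
position: [0.5803, 0.2643, 0.2379]
tcp_rot: [[0.118, 0.993, 0.004], [0.993, -0.118, 0.001], [0.002, 0.003, -1.0]]
contact_force: [0.6, -0.3, -0.3]
finger_gap: 0.999
finger_force: 0.0
t 9.775 pos [0.5807 0.2644 0.239 ] F [ 0.3 -0.6  1.8] gap 87.0
shift(units, cur tool) [-20.89  -1.42  -0.09] shift after turn [-20.58  -3.87  -0.04] turn [ 0.06 -0.02 -1.35]
```

View pics/c1.png

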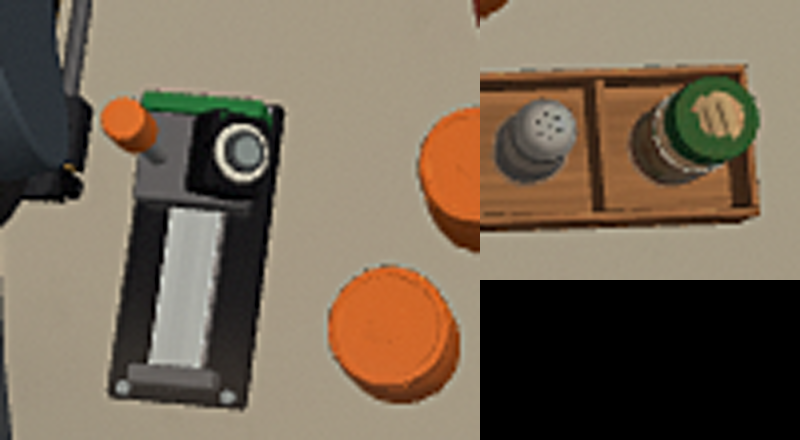

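The crop shows the carriage hard against the green stop, with no gap. The lens centre is at crop (242,150) and the cap's centre at crop (715,119).

```bash
python3 - <<'E'
from h import *
d=np.load('pics/t1.npy')
L=ray('top',200.1,207.1,.078); C=ray('top',418.5,234.4,.111); print('lens',L,'cap',C,'pix pt',pt('top',418.5,234.4,d[234,418]))
P=cloud('top',d)[215:260,400:440]; k=P[(P[...,2]>.104)&(P[...,2]<.12)]; print(((k.max(0)+k.min(0))/2).round(4),(k.max(0)-k.min(0)).round(4))
# plane fit of cap top for tilt
k=k[np.hypot(*(k-C)[:,:2].T)<.018]; A=np.c_[k[:,:2],np.ones(len(k))]; print(np.linalg.lstsq(A,k[:,2],rcond=None)[0])
# scene check
im,ds=cap('scene','s1'); Q=cloud('scene',ds); hsv=cv2.cvtColor(im,cv2.COLOR_BGR2HSV)
m=(hsv[...,0]>40)&(hsv[...,0]<85)&(hsv[...,1]>110)&(Q[...,2]>.105)&(abs(Q[...,1]+.25)<.06); k=Q[m]; print('scene cap',((k.max(0)+k.min(0))/2).round(4),len(k))
to([C[0],C[1],.24],down(0))
E
```

```text
lens [0.5643594  0.21299184 0.078     ] cap [ 0.48413517 -0.25138419  0.111     ] pix pt [ 0.48403164 -0.25119384  0.11162207]
[ 0.4854 -0.2519  0.1102] [0.0435 0.0446 0.0121]
[ 0.02635435 -0.01708906  0.09399755]
scene cap [ 0.4846 -0.2532  0.11  ] 91
t 9.825 pos [0.5802 0.2643 0.2377] F [ 0.2  0.  -1.2] gap 86.9
shift(units, cur tool) [-20.94  -1.39  -0.13] shift after turn [-20.63  -3.84  -0.09] turn [ 0.04 -0.01 -1.35]
```

```bash
python3 -m pendant '[0,0,0,-1,-0.07,0,87, 0,0,0,-1,-0.07,0,87, 0,0,0,-1,-0.07,0,87, 0,0,0,-1,-0.07,0,87, 0,0,0,-1,-0.07,0,87, 0,0,0,-1,-0.07,0,87, 0,0,0,-1,-0.07,0,87, 0,0,0,-1,-0.07,0,87, 0,0,0,-1,-0.07,0,87, 0,0,0,-1,-0.07,0,87, 0,0,0,-1,-0.07,0,87, 0,0,0,-1,-0.07,0,87, 0,0,0,-1,-0.07,0,87, 0,0,0,-1,-0.07,0,87, 0,0,0,-1,-0.07,0,87, 0,0,0,-1,-0.07,0,87, 0,0,0,-1,-0.07,0,87, 0,0,0,-1,-0.07,0,87, 0,0,0,-1,-0.07,0,87, 0,0,0,-1,-0.07,0,87]'
python3 -m pendant '[0,0,-0.7,0,0,0,87, 0,0,-0.65,0,0,0,87, 0,0,0,0,0,0,87, 0,0,0,0,0,0,87]'
python3 - <<'E'
from h import *
to([.4845,-.252,.054],down(0)); print(r.get_obs()['joints'])
E
```

```text
t: 12.32
position: [0.4834, -0.2294, 0.235]
tcp_rot: [[0.118, 0.993, -0.003], [0.993, -0.118, 0.001], [0.001, -0.003, -1.0]]
contact_force: [0.2, -0.1, 0.2]
finger_gap: 1.0
finger_force: 0.0
t: 12.82
position: [0.4847, -0.2285, 0.2357]
tcp_rot: [[0.001, 1.0, -0.001], [1.0, -0.001, 0.001], [0.001, -0.001, -1.0]]
contact_force: [-0.1, -0.1, -0.6]
finger_gap: 1.004
finger_force: 0.0
t 12.825 pos [ 0.4847 -0.2285  0.2357] F [-0.1 -0.1 -0.6] gap 87.3
shift(units, cur tool) [-0.95  0.    7.27] shift after turn [-0.94 -0.01  7.27] turn [-0.01 -0.01 -0.01]
[-3.71877271e+01  2.24577314e+01  9.39610492e+01 -1.19462214e-02
  6.36641831e+01 -3.71180298e+01]
```

```bash
python3 -m pendant '[0,0,0,-0.95,0,0,87, 0,0,0,0,0,1,87, 0,0,0,0,0,1,87, 0,0,0,0,0,1,87, 0,0,0,0,0,1,87, 0,0,0,0,0,1,87, 0,0,0,0,0,1,87, 0,0,0,0,0,0.8,87, 0,0,0,0,0,0.45,87, 0,0,0,0,0,0,87, 0,0,0,0,0,0,87]'; python3 -m pendant '[0,0,0,0,0,0,20, 0,0,0,0,0,0,20, 0,0,0,0,0,0,20, 0,0,0,0,0,0,20, 0,0,0,0,0,0,20, 0,0,0,0,0,0,20, 0,0,0,0,0,0,20]' 30
```

```text
t: 14.2
position: [0.486, -0.2528, 0.0556]
tcp_rot: [[-0.0, 1.0, 0.001], [1.0, 0.0, -0.001], [-0.001, 0.001, -1.0]]
contact_force: [-1.0, -0.4, 0.7]
finger_gap: 0.999
finger_force: 0.0
t: 15.08
position: [0.4856, -0.2522, 0.0551]
tcp_rot: [[-0.0, 1.0, 0.0], [1.0, 0.0, -0.0], [-0.0, 0.0, -1.0]]
contact_force: [0.4, 0.0, 0.7]
finger_gap: 0.517
finger_force: 30.0
```

```bash
python3 -m pendant '[0,0,0,0,0,-0.4,20, 0,0,0,0,0,-0.8,20, 0,0,0,0,0,-1,20, 0,0,0,0,0,-1,20, 0,0,0,0,0,-1,20, 0,0,0,0,0,-1,20, 0,0,0,0,0,-1,20, 0,0,0,0,0,-1,20, 0,0,0,0,0,-1,20, 0,0,0,0,0,-0.6,20, 0,0,0,0,0,0,20]'
cat >> h.py <<'E'
L=np.array([.5647,.2126,.078]); ya=np.radians(-6.7); X=np.array([np.cos(ya),np.sin(ya),0]); Y=np.array([-X[1],X[0],0])
a=-Y*np.cos(np.radians(50))+np.array([0,0,1])*np.sin(np.radians(50))
RT=np.stack([np.cross(X,-a),X,-a],1)
def tgt(dist,off=.0501): return L+a*(dist+off)
E
python3 - <<'E'
from h import *
im,d=cap('scene','s2'); print(tgt(.2),tgt(.12)); to(tgt(.2),RT); print(r.get_obs()['finger_force'])
cv2.imwrite('pics/c2.png',cv2.resize(im[100:350,180:450],None,fx=2.2,fy=2.2,interpolation=2))
E
```

```text
t: 16.45
position: [0.4858, -0.2524, 0.2762]
tcp_rot: [[-0.0, 1.0, 0.002], [1.0, 0.0, -0.002], [-0.002, 0.002, -1.0]]
contact_force: [-0.2, 0.3, -0.1]
finger_gap: 0.517
finger_force: 30.0
[0.54594387 0.05293671 0.26958772] [0.55194343 0.10400854 0.20830416]
t 16.5 pos [ 0.4853 -0.252   0.2751] F [-0.2 -0.  -1.2] gap 44.9
shift(units, cur tool) [12.2   2.43  0.22] shift after turn [9.36 0.99 8.14] turn [-0.47  7.99  1.29]
29.99750124631646
```

View pics/c2.png

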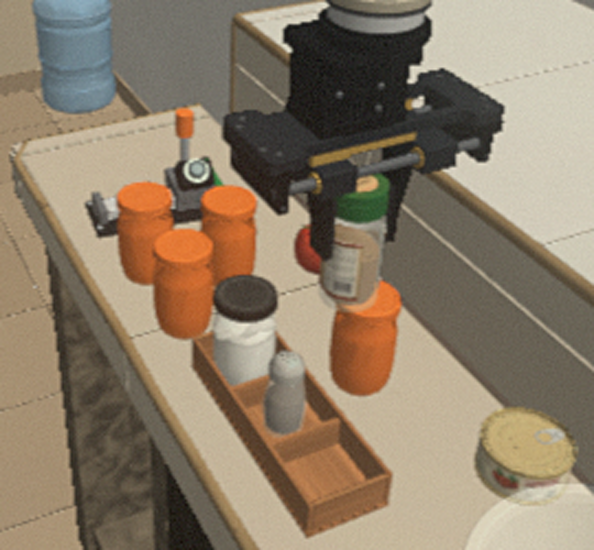

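The jar hangs upright between the fingers, clear of the caddy (crop (355,250)), and the salt shaker and sugar jar are still standing. I'll carry it over to the standoff point.

```bash
python3 -m pendant '[0,0,0,0.5,0.1,0,20, 0,0,0,1,0.2,0,20, 0,0,0,1,0.2,0,20, 0,0,0,1,0.2,0,20, 0,0,0,1,0.2,0,20, 0,0,0,1,0.2,0,20, 0,0,0,1,0.2,0,20, 0,0,0,1,0.2,0,20, 0,0,0,1,0.2,0,20, 0,0,0,1,0.2,0,20, 0,0,0,1,0.2,0,20, 0,0,0,1,0.2,0,20, 0,0,0,0.7,0.13,0,20, 0,0,0,0,0,0,20]'
python3 -m pendant '[-0.03,0.5,0.08,0,0,0,20, -0.06,0.9,0.16,0,0,0,20, -0.06,0.9,0.16,0,0,0,20, -0.06,0.9,0.16,0,0,0,20, -0.06,0.9,0.16,0,0,0,20, -0.06,0.9,0.16,0,0,0,20, -0.06,0.9,0.16,0,0,0,20, -0.06,0.9,0.16,0,0,0,20, -0.05,0.9,0.12,0,0,0,20, -0.03,0.3,0.05,0,0,0,20, 0,0,0,0,0,0,20, 0,0,0,0,0,0,20]'
python3 - <<'E'
from h import *
to(tgt(.12),RT); print(r.get_obs()['joints'])
im,d=cap('scene','s3'); cap('top','t3')
cv2.imwrite('pics/c3.png',cv2.resize(im[80:260,150:370],None,fx=3,fy=3,interpolation=2))
E
```

```text
t: 18.25
position: [0.5457, 0.0541, 0.2743]
tcp_rot: [[-0.002, 1.0, -0.002], [1.0, 0.002, 0.0], [0.0, -0.002, -1.0]]
contact_force: [-0.2, -0.5, -0.9]
finger_gap: 0.52
finger_force: 30.0
t: 19.75
position: [0.5463, 0.053, 0.2753]
tcp_rot: [[0.093, 0.992, 0.083], [0.76, -0.125, 0.637], [0.643, 0.004, -0.766]]
contact_force: [0.2, -0.3, -0.6]
finger_gap: 0.518
finger_force: 30.0
t 19.75 pos [0.5463 0.053  0.2753] F [ 0.2 -0.3 -0.6] gap 45.1
shift(units, cur tool) [-0.15 -0.04  3.37] shift after turn [-0.15 -0.01  3.37] turn [ 0.1  -0.   -0.05]
[-27.09515774  25.06489667  95.52343508  38.20129926  78.24909422
 -34.43782849]
```

View pics/c3.png

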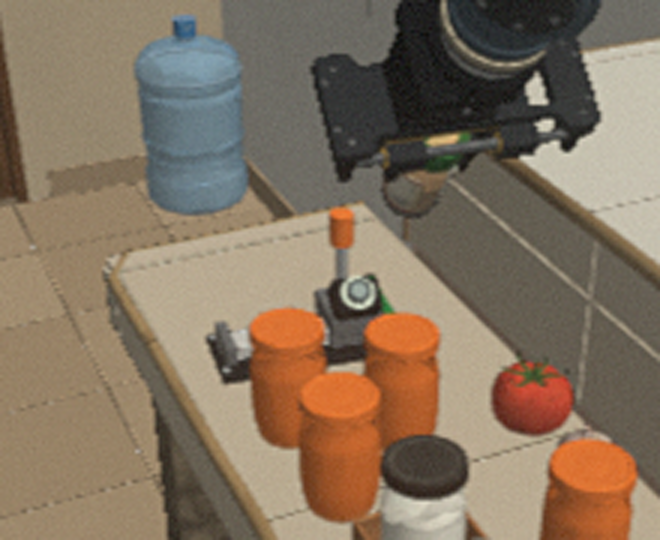

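The jar is tilted as planned at the standoff, with its body at crop (420,190) and the lens at (358,292). I'll approach along the line of sight.

```bash
python3 -m pendant '[0.1,0,-0.05,-0.15,0,0.3,20, 0,0,0,0,0,0.5,20, 0,0,0,0,0,0.5,20, 0,0,0,0,0,0.5,20, 0,0,0,0,0,0.5,20, 0,0,0,0,0,0.5,20, 0,0,0,0,0,0.37,20, 0,0,0,0,0,0.2,20, 0,0,0,0,0,0,20, 0,0,0,0,0,0,20, 0,0,0,0,0,0,20]'
python3 - <<'E'
from h import *
to(tgt(.12),RT)
o=r.get_obs();T=np.array(o['tcp_rot']);p=np.array(o['position'])
for n in('scene','top'):
    im,d=cap(n,n+'4'); Q=cloud(n,d); q=(Q-p)@T   # tool frame
    m=(d>0)&(np.hypot(q[...,0],q[...,1])<.032)&(q[...,2]>.004)&(q[...,2]<.06); k=q[m]
    print(n,m.sum())
    for z in np.arange(.005,.06,.008):
        s=k[abs(k[:,2]-z)<.004]
        if len(s)>8:
            A=np.c_[2*s[:,:2],np.ones(len(s))]; c=np.linalg.lstsq(A,(s[:,:2]**2).sum(1),rcond=None)[0]
            print(round(z,3),len(s),'min',s.min(0).round(4),'max',s.max(0).round(4),'circ',c[:2].round(4),np.sqrt(c[2]+c[0]**2+c[1]**2).round(4))
    if len(k): print('z max',np.percentile(k[:,2],[50,95,99,100]).round(4))
im=cv2.imread('pics/scene4.png'); A=cv2.resize(im[90:250,190:330],None,fx=3,fy=3,interpolation=2)
im=cv2.imread('pics/top4.png'); B=cv2.resize(im[150:310,160:280],None,fx=3,fy=3,interpolation=2)
cv2.imwrite('pics/c4.png',np.hstack([A,B]))
E
```

```text
t: 21.22
position: [0.5525, 0.1035, 0.2084]
tcp_rot: [[0.09, 0.993, 0.075], [0.76, -0.117, 0.639], [0.643, 0.0, -0.766]]
contact_force: [0.1, 0.7, -1.5]
finger_gap: 0.518
finger_force: 30.0
t 21.225 pos [0.5525 0.1035 0.2084] F [ 0.1  0.7 -1.5] gap 45.0
shift(units, cur tool) [ 0.01 -0.02  0.01] shift after turn [ 0.01 -0.02  0.01] turn [ 0.   -0.01 -0.  ]
scene 121
0.005 15 min [-0.0221 -0.024   0.004 ] max [-0.0081  0.0087  0.0086] circ [ 0.0004 -0.0033] 0.0227
0.013 21 min [-0.0235 -0.0252  0.01  ] max [-0.0059  0.0146  0.017 ] circ [ 0.0002 -0.0024] 0.0231
0.021 21 min [-0.0243 -0.0248  0.0184] max [-0.0038  0.0097  0.0248] circ [-0.0011 -0.0027] 0.0218
0.029 27 min [-0.0234 -0.0255  0.025 ] max [0.0007 0.0102 0.033 ] circ [-0.0003 -0.0027] 0.0226
0.037 18 min [-0.0226 -0.0253  0.0337] max [0.0012 0.0139 0.0409] circ [ 0.0001 -0.0023] 0.0229
0.045 18 min [-0.0229 -0.0252  0.0416] max [0.0073 0.0038 0.0471] circ [-0.0005 -0.0031] 0.0217
z max [0.0261 0.0455 0.0471 0.0512]
top 30
0.005 9 min [0.0109 0.0047 0.0045] max [0.023  0.0202 0.0089] circ [0.0054 0.0036] 0.0167
0.013 10 min [0.0139 0.0084 0.0097] max [0.0216 0.0183 0.0158] circ [0.0154 0.0113] 0.0055
z max [0.0134 0.0321 0.0397 0.0426]
```

View pics/c4.png

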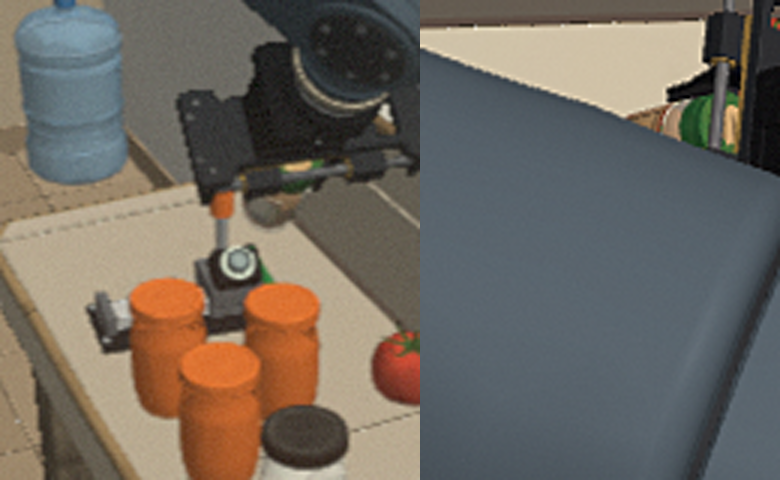

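```bash
python3 - <<'E'
from h import *
Ls=ray('scene',269.4,176.7,.078); print('lens scene',Ls,'vs',L)
o=r.get_obs();T=np.array(o['tcp_rot'])
c=np.array(o['position'])+T@np.array([-.0003,-.0027,.0501])
for l in(L,Ls): e=c-l; print('scene-jar vs lens: along',e@a,'x',e@X,'perp',e@np.cross(a,X))
E
```

```text
lens scene [0.56309228 0.21009566 0.078     ] vs [0.5647 0.2126 0.078 ]
scene-jar vs lens: along 0.12026973460299259 x -0.002218604748937385 perp -0.0004734747127336236
scene-jar vs lens: along 0.11855040233250885 x -0.0009140484916086381 perp 0.0015755456974785795
```

The jar sits straight in the grip, centred on the lens to within about 2 mm at 0.12 m. The camera is still home against the stop, so I'll hand in.

```bash
python3 -c "
from workcell import r
print(r.hand_in())"
```

```text
the job is handed in; nothing more can be done
None
```

I slid the camera home against the green stop, and the jar is held steady with its underside square to the lens, about 12 cm away and centred to within about 2 mm by my measurements; the job is handed in, but no verdict was shown.

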